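# Tip the box knobs into the caddy's pouring corner and hold them there

## Robot

A 6-joint arm with a two-finger parallel gripper is mounted at the origin on the work surface. World frame = base frame: x ahead of the robot, y to its left, z up, the work surface at z = 0. Lengths are in mm, angles in rad, forces in N, time in s.
With the tool pointing down it reaches from about 275 to 750 mm from the base axis. Payload 10.2 kg.
Tool frame: the origin (TCP) lies at the very end of the fingers, on their centre line; the grasp point (between the pads) lies 19 mm behind it; z points along the fingers, x is the direction in which the jaws open and shut, and the axes are right-handed (so a half turn about z gives the same grasp; the last joint's range is limited). The gripper opens to 85 mm and grips with 20 to 120 N. Pads are 22 mm wide; open, the fingers measure 114 mm over their backs; the gripper's body (76 mm by 85 mm) begins 54 mm behind the grasp point. The pads swing forward as they close: fully open they stand 13 mm farther back than shut.
Start: joints at [0.937, 0.313, 1.498, -0, 1.331, -0.223], TCP at [209.668, 481.321, 210.894] pointing down, gripper open.
Joint ranges: [-2.94, 2.94], [-0.97, 2.17], [0.19, 2.56], [-1.23, 4.37], [0.02, 3.11], [-2.88, 2.88]. Speed limits (rad/s): [2.39, 2.39, 3.01, 3.14, 3.14, 3.14].

## Interface

Orientations are given as a unit quaternion [w, x, y, z].
In Python, from rig import ctrl, cams gives the robot as it stands.
- The arm moves only by the tool play_rows, never from a script. Its argument "steps" is a list of rows, each a list of 2 entries, a list of its own where there are three numbers: the shift along the tool's x, y, z normalised to -1 to 1, where 1 is 0.75 m, then the turn, a rotation vector about the tool's x, y, z normalised to -1 to 1, where 1 is 45 degrees. A call has 1 to 20 rows; each row shifts and turns the commanded pose from where the row before left it, along the tool's axes as they then stand; what a row does not reach is not made up. A row lasts 1/10 s, in which the tool goes at most 50 mm and 8.59 degrees, less where a joint would pass 70% of its speed; a pose out of reach is approached as far as the arm can. A call with a number of a shift or a turn outside -1 to 1 is refused whole. A call with a gripper value outside its range is refused whole. "grip" is the closure, from 0 (fully open) to 1 (shut), set as the call begins (left out, the last holds). The fingers move at their own pace and stop on an object; "squeeze" is the grip in N (left out, the last holds). Time passes only in rows, so rows that do not move let the fingers close. It gives the time, the measured TCP pose, the force and the opening at its end, in the units of the state.
- ctrl.sense(): the state, without advancing time (a new reading comes with each control period).
- cams.capture(name): name is "scene" or "top" or "wrist"; returns the picture (480x640x3 uint8, red, green, blue); there is no depth.
- cams.camera_info(name): a dict with "fx", "fy", "cx", "cy" (pixels), "dist_coeffs" ([k1, k2, p1, p2, k3] as OpenCV has them; the pictures are not rectified), "xyz" and "attitude" of the camera in the world. Camera axes: x right, y up, looking along -z (the intrinsics and any distortion apply to the point x, -y, -z); pixel columns grow to the right and rows downward; lengths in mm; the calibration is good to about 2 mm. A picture is of the moment at which its call begins: read the wrist's pose just before it. camera_info takes no time and is no camera call; for the wrist camera it gives the pose at the moment of the call.
- ctrl.finish_job(): hands the job in, once; it reports no verdict.
Trained networks look in the newest picture that a camera, given by its name, has taken for a name from the list of things; names that differ only in an ending like _2 or _b are one class to them, and where a whole thing is asked for, a point or a joint stands for the part that bears it (a point fixed in the world has none). Each returns a list of dicts, best first, with "p" (0 to 1); they miss things now and then, are a little off and sometimes report something else, mostly with a low value. They report only what shows in the picture. A call takes as long as a camera call.
- cams.search_frame(camera, thing): "rect" ([centre column, centre row, width, height] in pixels, round what is visible of it).
- cams.tip_of(camera, thing): "pixel" ([column, row] in pixels: a listed point, or the origin of a listed thing).
The state is a dict: "time_s": time; "joints": joint angles; "dq": joint speeds; "tau": joint torques, N m; "eef_pos": TCP position; "ee_rot": TCP orientation; "force": force on the tool from outside, world axes, zero at the start; "wrist_torque": the same for the moment, N m; "grip_width": opening from 0.0 (shut) to 1.0 (fully open).
Only numpy, scipy, OpenCV 4.12 (cv2) and the standard library are available. Lean on these libraries where they do the work, as an engineer would, in place of code of your own. Each camera call takes 0.05 s, during which the arm holds its last target.

## Task

With the blue caddy still standing on the bench, press the white lid of its covered bay fully home so that bay stays shut. Then pick the caddy up by its handle, clear of the bench and of everything else, and tip it about thirty degrees down towards the bevelled pouring corner of the open bay, so that all five brass knobs slide together into that corner, none spilt. Finish while holding it there in the gripper, tipped and still, so that I can pick the knobs out; leave the other things on the bench where they are.

Things in the scene. Friction and masses are not known exactly. Their poses are not given: they have to be found in the camera images.
- caddy_handle (a point): Carry handle of the blue caddy tote: centre of its level grip bar, 125 mm above the caddy's underside, over its middle. Bar 24 mm thick (x), 20 mm high, 114 mm clear between two posts (along y); free below it down to the centre wall's top at 60 mm. Axes are the caddy's: x from the open bay (-x) to the lidded bay (+x), y along the bar, z up.
- caddy: The caddy: origin at the centre of its underside, same axes. 250 mm (x) by 170 mm (y), walls 60 mm high, 3 mm thick, floor 3 mm, 0.45 to 0.66 kg in all. Two bays split by the centre wall under the handle. Starts standing on the bench, open bay towards the robot, turned up to about 30 degrees.
- pour_corner (a point): Pouring corner of the open bay: middle of the inside of its bevelled corner, on the bay's floor. Bevel wall at 45 degrees across the corner at caddy -x, -y, 64 mm long, the only bevelled corner (small flared lip on its rim); this point is at (-100, -60, 3) mm in the caddy's frame.
- pour_foot (a point): Outer bottom edge of that bevelled corner, at the middle of the bevel, at (-102, -62, 0) mm in the caddy's frame: 0 above the bench at the start.
- lid_part (a joint): How far the white press-on lid of the far bay still stands proud of its seat, m: 0 is fully home, flush on the rim; it starts 5 to 8.5 mm up. It slides straight down under a push of about 7 N, anywhere near its middle, and stays where it is left.
- lid_boss (a point): Top centre of the grey round boss (34 mm across, 6 mm high) in the middle of the white lid (125 mm in x by 178 mm in y): the place to press. 70 mm above the caddy's underside when the lid is home; 66 mm from the handle bar's axis in caddy x.
- knob0_mid (a point): Brass knob 1 of 5 for drawer boxes, round, 16 mm across, 16 mm high: its centre. Loose, standing on the open bay's floor at the start; polished, begins to slide when the floor slopes more than about 10 degrees.
- knob1_mid (a point): Brass knob 2 of 5, the same: its centre.
- knob2_mid (a point): Brass knob 3 of 5, the same: its centre.
- knob3_mid (a point): Brass knob 4 of 5, the same: its centre.
- knob4_mid (a point): Brass knob 5 of 5, the same: its centre.
- glue: White glue bottle with blue nozzle, 56 mm across, 160 mm tall, standing 15 to 19 cm beside the caddy's middle on its +y side; origin at its underside. Leave alone.
- tape_roll: Roll of amber tape lying flat beside the caddy on its -y side, 96 mm across, 24 mm high; origin at its underside. Leave alone.
- sample_box: Sample drawer box of white card with a red band and brass knob, 130 x 90 x 45 mm, lying 20 to 30 mm beyond the caddy's lidded end; origin at its underside. Leave alone.
- ruler: Steel ruler lying flat on the left, 310 x 32 x 4 mm. Leave alone.
- brush: Brush with wooden handle lying flat on the right. Leave alone.
- folder_jar: Green tin, 74 mm across, 95 mm high, with pencils standing in it to 160 mm, on the left. Leave alone.

How it is judged:
By the outcome, as a careful person would: the job done as asked, in the order asked, and still so for the second after the job is handed in, while the arm keeps its last pose, push and grip.
It also fails if it takes over 48 s, if anything falls off the work surface, if the arm or the gripper's body presses on something with over 40 N, if the wrist force passes 120 N, or if a joint passes its speed limit or range.

## Working session

There is one attempt and no reset: what is moved stays moved. The work goes in short steps, Python scripts to look and compute and a tool call to move; the robot and the scene stay as the last step left them, time stands still between calls to the robot, and variables do not carry over. Pictures are saved under pics/ and viewed, and the job is handed in when it is done.

Besides the shell and the picture viewer there is one more tool, called after "Call:" by a JSON object that holds its "name" and its "arguments". play_rows: Moves the arm, as the interface text tells. Its arguments: {"type":"object","properties":{"steps":{"type":"array"},"grip":{"type":"number"},"squeeze":{"type":"number"}},"required":["steps"]}

```bash
ls; mkdir -p pics; python3 - <<'E'
from rig import ctrl,cams
import cv2,json
print(ctrl.sense())
for n in ["scene","top","wrist"]:
    im=cams.capture(n); cv2.imwrite(f"pics/a_{n}.png",im[:,:,::-1]); print(n,cams.camera_info(n))
    if n!="wrist":
        for t in ["caddy_handle","caddy","pour_corner","pour_foot","lid_boss","knob0_mid","glue","tape_roll","sample_box"]:
            print(t,[(d['pixel'],round(d['p'],2)) for d in cams.tip_of(n,t)][:6])
print(ctrl.sense()['time_s'])
E
```

```text
pics
{'time_s': 0.0, 'joints': array([ 9.36601569e-01,  3.13470099e-01,  1.49845012e+00, -2.44682909e-06,
        1.33103804e+00, -2.23392840e-01]), 'dq': array([-0.00038826, -0.00046719,  0.00060918, -0.00042112, -0.00055836,
       -0.00071159]), 'tau': array([ 7.71974442e-05, -4.12270010e+01, -2.59741151e+01, -1.66824047e-04,
        4.15772956e-03,  3.04943399e-05]), 'eef_pos': array([209.48312621, 481.07057078, 210.31991861]), 'ee_rot': array([ 2.39475358e-04,  8.36463827e-01,  5.48021714e-01, -6.39429544e-04]), 'force': array([-0.13984928, -0.68132551,  0.50918044]), 'wrist_torque': array([-0.01701386,  0.00989568,  0.00632211]), 'grip_width': 1.001083548155571}
scene {'fx': 434.2991205706771, 'fy': 434.2991205706771, 'cx': 316.9927607253895, 'cy': 240.42758294396515, 'dist_coeffs': array([0.00772907, 0.        , 0.        , 0.        , 0.        ]), 'xyz': array([1340.13503058, -171.7497764 ,  648.91434862]), 'attitude': array([0.71353481, 0.35418343, 0.27825056, 0.53665519])}
caddy_handle [([331.7, 199.0], 0.67), ([307.7, 219.1], 0.57)]
caddy [([333.0, 237.9], 0.7)]
pour_corn
[... 609 characters left out ...]
ddy [([294.6, 282.6], 0.85)]
pour_corner [([320.6, 332.5], 0.63)]
pour_foot [([315.8, 335.7], 0.6), ([301.9, 250.5], 0.34)]
lid_boss [([299.1, 249.9], 0.57)]
knob0_mid [([299.4, 250.7], 0.53), ([265.3, 315.0], 0.36)]
glue [([237.8, 257.8], 0.98)]
tape_roll [([378.1, 286.0], 0.98), ([283.5, 319.4], 0.19)]
sample_box [([327.3, 200.7], 0.58), ([273.9, 295.3], 0.49)]
wrist {'fx': 379.61923625708175, 'fy': 379.61923625708175, 'cx': 321.2853479743747, 'cy': 240.90755509896445, 'dist_coeffs': array([-0.06061575,  0.        ,  0.        ,  0.        ,  0.        ]), 'xyz': array([143.97380652, 510.94589847, 373.43601331]), 'attitude': array([ 0.82783837, -0.11928369, -0.07833174,  0.5425119 ])}
1.05
```

View pics/a_top.png

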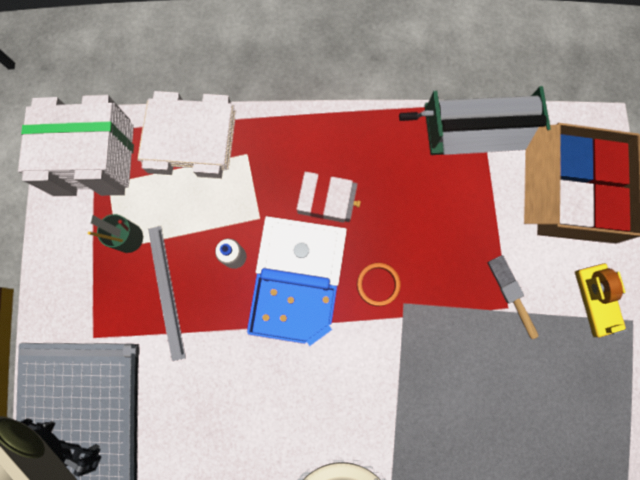

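View pics/a_scene.png

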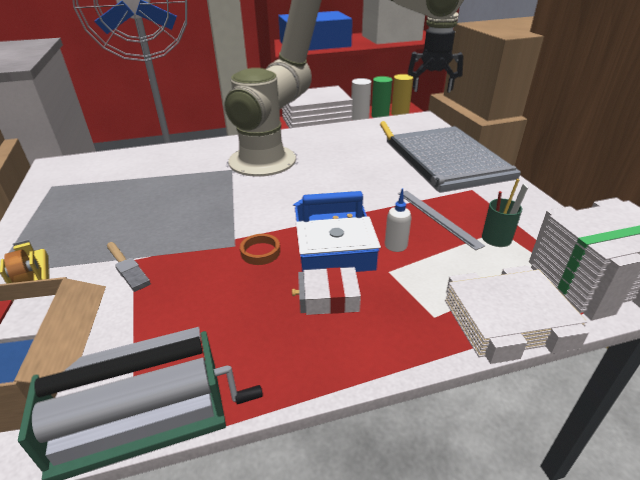

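View pics/a_wrist.png

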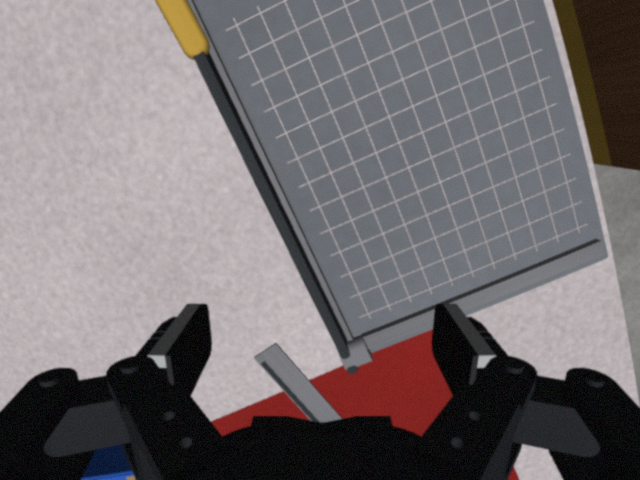

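The top view shows the caddy with its handle at about (293,277), the lid boss at (301,250), the bevel at (322,336), and five knobs around (265–325, 291–318). I'll fit the caddy pose next.

```bash
cat > h.py <<'E'
import numpy as np, cv2
from scipy.spatial.transform import Rotation as R
from scipy.optimize import least_squares
def rot(q): return R.from_quat([q[1],q[2],q[3],q[0]])
def proj(ci,P):
    P=np.atleast_2d(P).astype(float); pc=rot(ci['attitude']).inv().apply(P-ci['xyz'])*[1,-1,-1]
    K=np.array([[ci['fx'],0,ci['cx']],[0,ci['fy'],ci['cy']],[0,0,1.]])
    return cv2.projectPoints(pc,np.zeros(3),np.zeros(3),K,np.array(ci['dist_coeffs']))[0].reshape(-1,2)
def ray(ci,px,z):
    K=np.array([[ci['fx'],0,ci['cx']],[0,ci['fy'],ci['cy']],[0,0,1.]])
    u=cv2.undistortPoints(np.array([[px]],float),K,np.array(ci['dist_coeffs'])).ravel()
    d=rot(ci['attitude']).apply([u[0],-u[1],-1]); return ci['xyz']+d*(z-ci['xyz'][2])/d[2]
E
python3 - <<'E'
from rig import ctrl,cams
from h import *
t=cams.camera_info('top'); s=cams.camera_info('scene')
im=cv2.imread('pics/a_top.png')
cv2.imwrite('pics/b.png',cv2.resize(im[180:360,210:420],None,fx=3.6,fy=3.3,interpolation=cv2.INTER_CUBIC))
im=cv2.imread('pics/a_scene.png')
cv2.imwrite('pics/c.png',cv2.resize(im[170:330,230:430],None,fx=3.6,fy=3.6,interpolation=cv2.INTER_CUBIC))
for px,z in [((238,258),0),((378,286),0),((327,200),45),((301,250),77),((292,276),125),((320.6,332.5),3)]: print(px,ray(t,px,z))
obs=[(t,(0,0,125),(292.1,276.3)),(t,(66,0,77),(301.5,250)),(t,(-100,-60,3),(320.6,332.5)),(t,(0,0,0),(294.6,282.6)),
 (s,(66,0,77),(337,232)),(s,(0,0,125),(331.7,199)),]
def f(p):
    o=[]
    for c,l,px in obs:
        w=R.from_euler('z',p[2]).apply(l)+[p[0],p[1],0]; o.append(proj(c,w)[0]-px)
    return np.ravel(o)
r=least_squares(f,[400,80,0],loss='soft_l1',x_scale=[10,10,.1]); print(r.x,np.degrees(r.x[2]),r.fun.reshape(-1,2).round(1))
E
```

```text
(238, 258) [563.82891271 225.52466061   0.        ]
(378, 286) [496.10534263 -92.28580548   0.        ]
(327, 200) [686.34018259  20.96957966  45.        ]
(301, 250) [569.26080886  78.81460424  77.        ]
(292, 276) [509.18641588  95.82900459 125.        ]
(320.6, 332.5) [394.21959765  38.94053968   3.        ]
[ 5.05821110e+02  8.88476147e+01 -1.33593019e-01] -7.654316181995934 [[ 3.4  1.3]
 [-1.1 -0.9]
 [-1.7 -2. ]
 [ 3.3  0.2]
 [-0.2 -0.8]
 [ 0.4 -0.7]]
```

View pics/b.png

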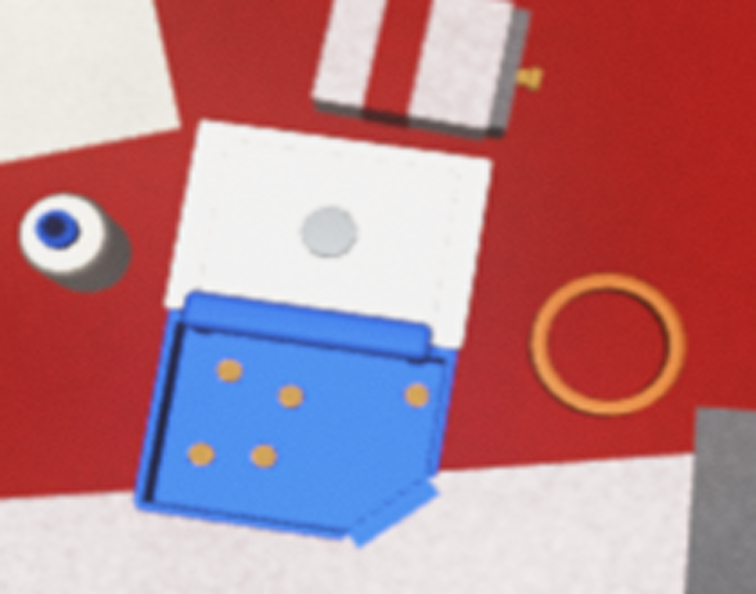

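View pics/c.png

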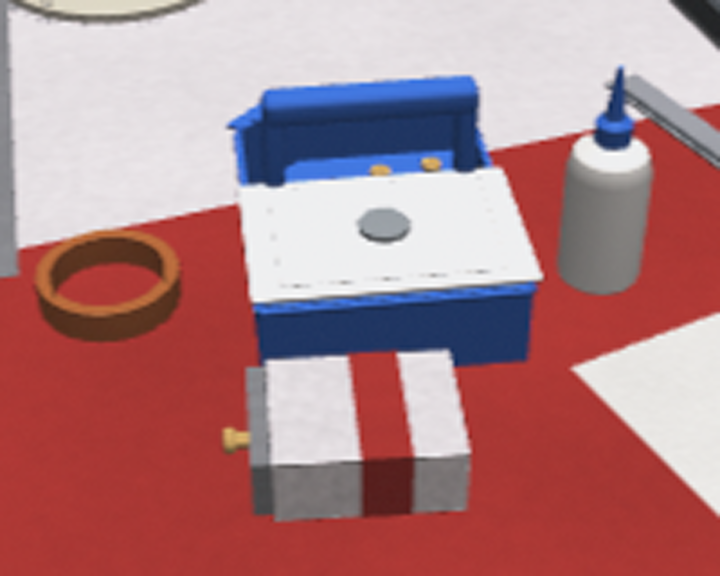

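```bash
cat >> h.py <<'E'
def b2t(p): return (210+(p[0]+.5)/3.6-.5,180+(p[1]+.5)/3.3-.5)
def c2s(p): return (230+(p[0]+.5)/3.6-.5,170+(p[1]+.5)/3.6-.5)
E
python3 - <<'E'
from rig import cams
from h import *
t=cams.camera_info('top'); s=cams.camera_info('scene')
T=lambda l,p:(t,l,b2t(p)); S=lambda l,p:(s,l,c2s(p))
L=71
obs=[T((66,0,77),(329,232)),T((128.5,89,L),(200,121)),T((128.5,-89,L),(491,158)),T((3.5,-89,L),(464,349)),T((3.5,89,L),(165,305)),T((-125,85,60),(136,507)),
 S((66,0,77),(384,223)),S((128.5,89,L),(541,276)),S((128.5,-89,L),(253,302)),S((3.5,-89,L),(241,186)),S((3.5,89,L),(500,170))]
def f(p):
    o=[]
    for i,(c,l,px) in enumerate(obs):
        l=np.array(l,float)
        if i!=5: l[2]+=p[3]
        w=R.from_euler('z',p[2]).apply(l)+[p[0],p[1],0]; o.append(proj(c,w)[0]-px)
    return np.ravel(o)
r=least_squares(f,[505,88,-.13,0],loss='soft_l1',x_scale=[10,10,.1,3]); print(r.x,np.degrees(r.x[2]),r.fun.reshape(-1,2).round(1))
p=r.x
w=lambda l:R.from_euler('z',p[2]).apply(l)+[p[0],p[1],0]
print('boss',w([66,0,77]),'handle',w([0,0,125]))
im=cv2.imread('pics/a_top.png')
big=cv2.resize(im[180:360,210:420],None,fx=3.6,fy=3.3,interpolation=cv2.INTER_CUBIC)
for l in [(12,60,135),(-12,60,135),(12,-60,135),(-12,-60,135),(66,0,77),(-100,-60,3),(-125,85,60),(-125,-40,60),(-80,-85,60)]:
    u=proj(t,w(l))[0]; cv2.circle(big,(int((u[0]-210+.5)*3.6),int((u[1]-180+.5)*3.3)),3,(0,255,0),1)
for k in [(229,371),(290,396),(417,395),(201,454),(263,456)]:
    q=ray(t,b2t(k),11); print('knob',R.from_euler('z',-p[2]).apply(q-[p[0],p[1],0]).round())
cv2.imwrite('pics/d.png',big)
E
```

```text
[ 5.04781986e+02  8.96039688e+01 -1.62099020e-01 -1.58447590e+00] -9.287589718184119 [[-0.1 -0.1]
 [-0.  -0.2]
 [ 0.1  0.5]
 [-0.7 -0.2]
 [-0.1  0.6]
 [ 0.3 -0.2]
 [-0.1 -0.1]
 [ 0.6  0.7]
 [-0.4  0. ]
 [-1.1  0.2]
 [ 0.3 -0.9]]
boss [569.91677164  78.9522246   77.        ] handle [504.78198565  89.60396883 125.        ]
knob [-29.  50.  11.]
knob [-39.  10.  11.]
knob [-27. -68.  11.]
knob [-86.  58.  11.]
knob [-82.  20.  11.]
```

View pics/d.png

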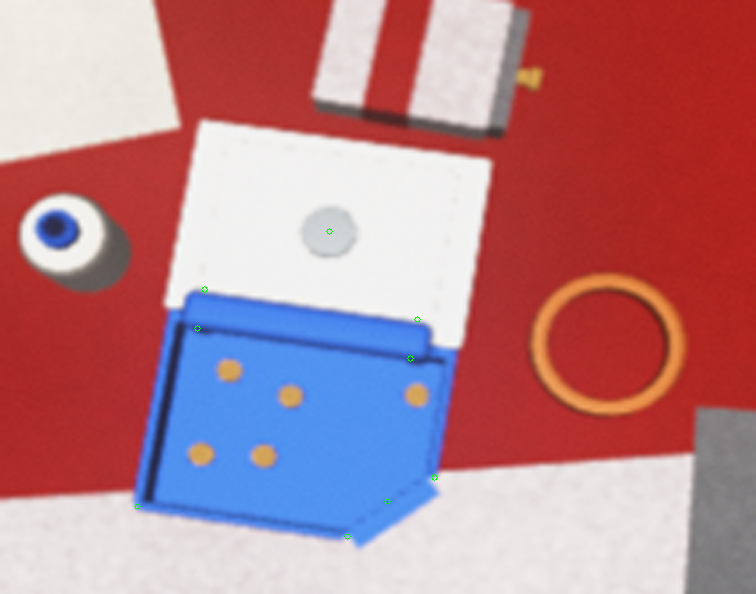

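Call:
{"name": "play_rows", "arguments": {"steps": [[[0, 0, 0], [0, 0, -0.158]], [[0, 0, 0], [0, 0, -0.158]], [[-0.0376, 0.0467, 0], [0, 0, 0]], [[-0.0376, 0.0467, 0], [0, 0, 0]], [[-0.0376, 0.0467, 0], [0, 0, 0]], [[-0.0376, 0.0467, 0], [0, 0, 0]], [[-0.0376, 0.0467, 0], [0, 0, 0]], [[-0.0376, 0.0467, 0], [0, 0, 0]], [[-0.0376, 0.0467, 0], [0, 0, 0]], [[-0.0376, 0.0467, 0], [0, 0, 0]], [[-0.0376, 0.0467, 0], [0, 0, 0]], [[-0.0376, 0.0467, 0], [0, 0, 0]], [[-0.0376, 0.0467, 0], [0, 0, 0]], [[-0.0376, 0.0467, 0], [0, 0, 0]], [[0, 0, 0], [0, 0, 0]], [[0, 0, 0], [0, 0, 0]]], "grip": 1, "squeeze": 60}}

```text
time_s: 2.65
eef_pos: [569.7, 78.9, 210.4]
ee_rot: [-0.0, 0.763, 0.647, -0.0]
force: [-0.3, 0.4, -0.0]
grip_width: 0.003
```

```bash
python3 - <<'E'
from rig import ctrl,cams
from h import *
s=ctrl.sense(); print(s['joints'].round(3))
ci=cams.camera_info('wrist')
im=cams.capture('wrist')[:,:,::-1].copy()
p=[504.8,89.6,-.1621]
w=lambda l:R.from_euler('z',p[2]).apply(l)+[p[0],p[1],0]
for l in [(66,0,77),(83,0,77),(49,0,77),(66,17,77),(66,-17,77),(12,57,135),(-12,57,135),(12,-57,135),(-12,-57,135)]:
    u=proj(ci,w(l))[0]; print(l,u.round()); cv2.circle(im,tuple(int(v) for v in u),3,(0,255,0),1)
cv2.imwrite('pics/e.png',im)
for t in ['lid_boss','caddy_handle']: print(t,[(d['pixel'],d['p']) for d in cams.tip_of('wrist',t)][:3])
E
```

```text
[-0.066  0.425  1.34   0.     1.377 -1.473]
(66, 0, 77) [320. 223.]
(83, 0, 77) [320. 243.]
(49, 0, 77) [320. 202.]
(66, 17, 77) [341. 223.]
(66, -17, 77) [299. 223.]
(12, 57, 135) [412. 160.]
(-12, 57, 135) [414. 120.]
(12, -57, 135) [228. 160.]
(-12, -57, 135) [225. 120.]
lid_boss [([322.5, 221.7], 0.72)]
caddy_handle [([326.3, 139.3], 0.55)]
```

View pics/e.png

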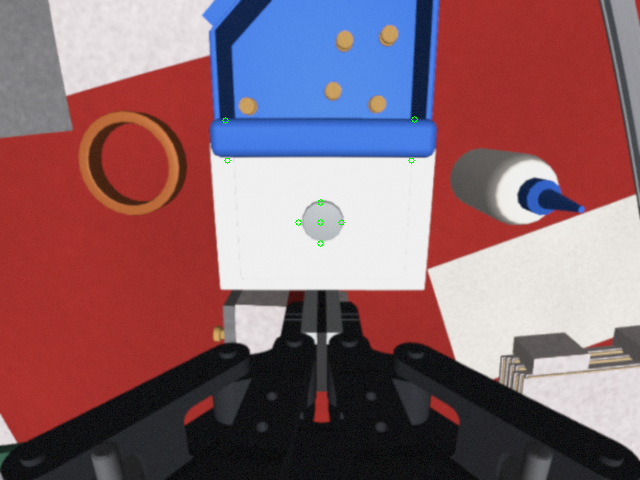

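The wrist view confirms the boss at (322,222) and the bar spanning rows 119–156. Now I'll descend onto the boss.

Call:
{"name": "play_rows", "arguments": {"steps": [[[0, 0, 0.04], [0, 0, 0]], [[0, 0, 0.05], [0, 0, 0]], [[0, 0, 0.05], [0, 0, 0]], [[0, 0, 0.03], [0, 0, 0]], [[0, 0, 0], [0, 0, 0]]]}}

```text
time_s: 3.3
eef_pos: [567.5, 80.4, 80.9]
ee_rot: [-0.002, 0.762, 0.648, -0.002]
force: [0.2, 0.7, -0.6]
grip_width: 0.004
```

Call:
{"name": "play_rows", "arguments": {"steps": [[[0, 0, 0.004], [0, 0, 0]], [[0, 0, 0.004], [0, 0, 0]], [[0, 0, 0.002], [0, 0, 0]], [[0, 0, 0], [0, 0, 0]]]}}

```text
time_s: 3.7
eef_pos: [569.9, 79.4, 76.5]
ee_rot: [0.0, 0.762, 0.647, 0.0]
force: [-0.3, -0.3, -0.5]
grip_width: -0.002
```

Call:
{"name": "play_rows", "arguments": {"steps": [[[0, 0, 0.002], [0, 0, 0]], [[0, 0, 0.002], [0, 0, 0]], [[0, 0, 0], [0, 0, 0]]]}}

```text
time_s: 4.0
eef_pos: [569.5, 79.3, 72.7]
ee_rot: [-0.0, 0.762, 0.647, -0.0]
force: [-0.7, -0.3, 0.2]
grip_width: 0.004
```

Call:
{"name": "play_rows", "arguments": {"steps": [[[0, 0, 0.002], [0, 0, 0]], [[0, 0, 0.002], [0, 0, 0]], [[0, 0, 0], [0, 0, 0]]]}}

```text
time_s: 4.3
eef_pos: [569.5, 79.3, 69.6]
ee_rot: [-0.0, 0.762, 0.647, -0.0]
force: [-0.6, -0.4, -0.2]
grip_width: -0.003
```

```bash
python3 - <<'E'
from rig import ctrl,cams
from h import *
im=cams.capture('scene')[:,:,::-1]
a=cv2.resize(im[120:300,240:440],None,fx=4,fy=3.3,interpolation=cv2.INTER_CUBIC)
cv2.imwrite('pics/f.png',a)
im=cams.capture('wrist')[:,:,::-1]; cv2.imwrite('pics/g.png',im)
print(ctrl.sense())
E
```

```text
{'time_s': 4.4, 'joints': array([-6.52308381e-02,  5.63604721e-01,  1.51315887e+00, -1.71458739e-05,
        1.06493329e+00, -1.47340665e+00]), 'dq': array([-1.31282991e-03, -1.95731316e-03, -2.29228406e-03,  6.62085338e-05,
       -2.18214322e-05,  5.02469878e-04]), 'tau': array([-3.46733927e-03, -4.89776945e+01, -2.26018417e+01, -4.22680087e-04,
       -1.99591537e-03,  2.77539084e-05]), 'eef_pos': array([569.62480829,  79.33383202,  69.85406081]), 'ee_rot': array([-3.08636822e-05,  7.62199612e-01,  6.47342065e-01, -4.26524632e-05]), 'force': array([ 1.05159809,  0.27006646, -0.30617519]), 'wrist_torque': array([ 0.00685316,  0.02010833, -0.01489349]), 'grip_width': 0.0028801967785252658}
```

View pics/f.png

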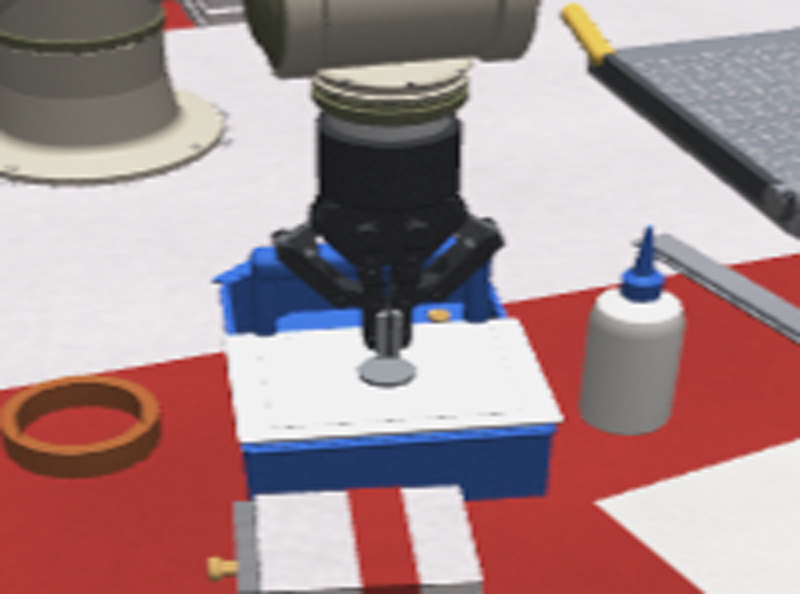

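View pics/g.png

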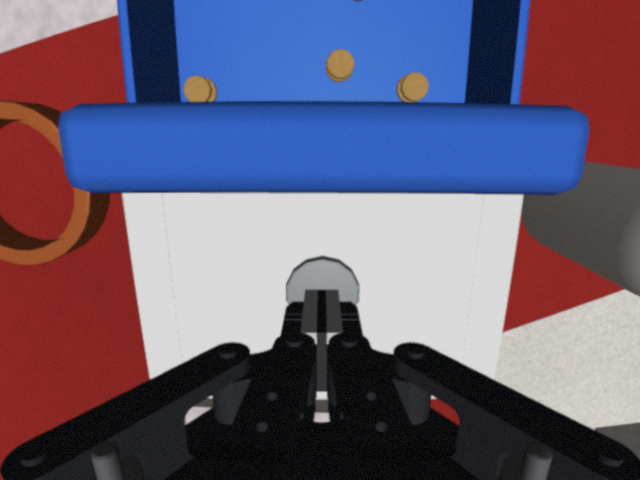

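```bash
python3 - <<'E'
from rig import ctrl,cams
from h import *
s=cams.camera_info('scene'); w=cams.camera_info('wrist')
tcp=ctrl.sense()['eef_pos']
e=np.array([.987,-.16,0])
for dz in [0,10,19]:
  for k in [-11,0,11]:
    P=tcp+e*k+[0,0,dz]
    u=proj(s,P)[0]; print(dz,k,'scene f.png',((u[0]-240+.5)*4).round(),((u[1]-120+.5)*3.3).round(),'wrist',proj(w,P)[0].round())
for z in (70,77):
  P=np.array([569.9,79,z]);u=proj(s,P)[0]; print('boss',z,((u[0]-240+.5)*4).round(),((u[1]-120+.5)*3.3).round(),'wrist',proj(w,P)[0].round(), proj(w,P-17*e)[0].round())
E
```

```text
0 -11 scene f.png 384.0 367.0 wrist [319. 268.]
0 0 scene f.png 387.0 376.0 wrist [319. 290.]
0 11 scene f.png 390.0 385.0 wrist [319. 312.]
10 -11 scene f.png 384.0 355.0 wrist [319. 276.]
10 0 scene f.png 387.0 364.0 wrist [319. 300.]
10 11 scene f.png 390.0 373.0 wrist [319. 322.]
19 -11 scene f.png 385.0 344.0 wrist [319. 284.]
19 0 scene f.png 387.0 353.0 wrist [319. 309.]
19 11 scene f.png 390.0 363.0 wrist [319. 332.]
boss 70 387.0 376.0 wrist [318. 291.] [318. 256.]
boss 77 387.0 368.0 wrist [318. 298.] [318. 262.]
```

The boss matches the calibration, but the visible fingertips sit above it and the force is zero. So I'll keep descending in small steps and watch the force.

Call:
{"name": "play_rows", "arguments": {"steps": [[[0, 0, 0.002], [0, 0, 0]], [[0, 0, 0.002], [0, 0, 0]]]}}

```text
time_s: 4.6
eef_pos: [569.7, 79.3, 66.8]
ee_rot: [0.0, 0.762, 0.647, 0.0]
force: [-0.6, -0.1, -0.3]
grip_width: 0.001
```

Call:
{"name": "play_rows", "arguments": {"steps": [[[0, 0, 0.002], [0, 0, 0]], [[0, 0, 0.002], [0, 0, 0]]]}}

```text
time_s: 4.8
eef_pos: [569.6, 79.4, 63.7]
ee_rot: [-0.0, 0.762, 0.647, -0.0]
force: [0.8, 0.0, -0.5]
grip_width: 0.002
```

Call:
{"name": "play_rows", "arguments": {"steps": [[[0, 0, 0.002], [0, 0, 0]], [[0, 0, 0.002], [0, 0, 0]]]}}

```text
time_s: 5.0
eef_pos: [569.6, 79.3, 60.8]
ee_rot: [-0.0, 0.762, 0.647, -0.0]
force: [-0.6, -0.8, -0.3]
grip_width: -0.001
```

```bash
python3 - <<'E'
from rig import ctrl,cams
from h import *
im=cams.capture('scene')[:,:,::-1]
a=cv2.resize(im[160:250,290:390],None,fx=8,fy=6.6,interpolation=cv2.INTER_CUBIC)
cv2.imwrite('pics/f2.png',a)
E
```

```text
(no output)
```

View pics/f2.png

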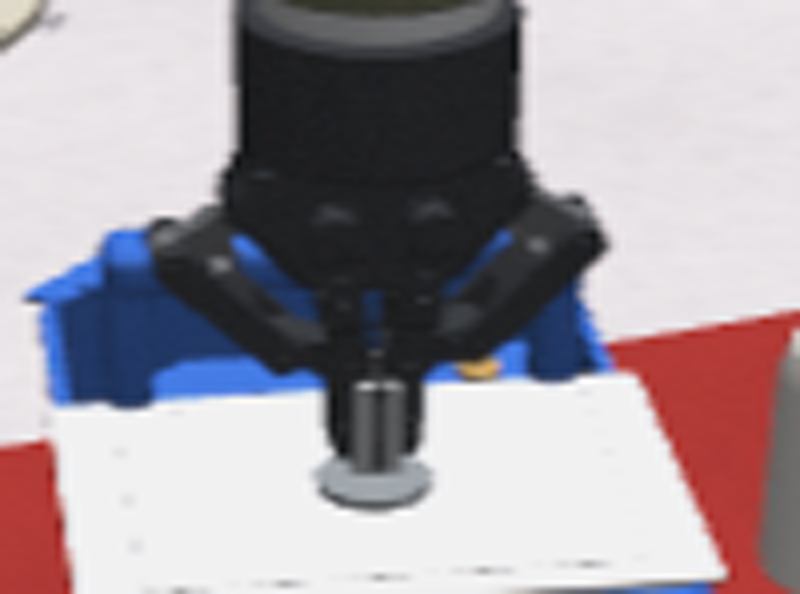

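Call:
{"name": "play_rows", "arguments": {"steps": [[[0, 0, 0.002], [0, 0, 0]], [[0, 0, 0.001], [0, 0, 0]]]}}

```text
time_s: 5.25
eef_pos: [569.6, 79.3, 58.5]
ee_rot: [-0.0, 0.762, 0.647, -0.0]
force: [0.4, 0.1, -0.7]
grip_width: -0.003
```

Call:
{"name": "play_rows", "arguments": {"steps": [[[0, 0, 0.002], [0, 0, 0]], [[0, 0, 0.001], [0, 0, 0]]]}}

```text
time_s: 5.45
eef_pos: [569.6, 79.3, 56.2]
ee_rot: [-0.0, 0.762, 0.647, -0.0]
force: [0.6, 0.7, -0.4]
grip_width: -0.001
```

Call:
{"name": "play_rows", "arguments": {"steps": [[[0, 0, 0.002], [0, 0, 0]], [[0, 0, 0.001], [0, 0, 0]]]}}

```text
time_s: 5.65
eef_pos: [569.7, 79.3, 54.6]
ee_rot: [0.0, 0.762, 0.647, 0.0]
force: [-2.1, 0.3, 7.0]
grip_width: 0.001
```

Contact came at a reported z of about 55, where the force reached 7 N. The fingertips therefore sit about 20 mm above the reported TCP. I'll press on until the force rises at the end stop.

Call:
{"name": "play_rows", "arguments": {"steps": [[[0, 0, 0.002], [0, 0, 0]], [[0, 0, 0.002], [0, 0, 0]]]}}

```text
time_s: 5.85
eef_pos: [569.7, 79.3, 51.8]
ee_rot: [0.0, 0.762, 0.647, 0.0]
force: [-4.2, 0.1, 8.0]
grip_width: 0.002
```

Call:
{"name": "play_rows", "arguments": {"steps": [[[0, 0, 0.002], [0, 0, 0]], [[0, 0, 0.001], [0, 0, 0]]]}}

```text
time_s: 6.05
eef_pos: [569.8, 79.3, 49.6]
ee_rot: [0.0, 0.762, 0.647, 0.0]
force: [-4.7, 0.1, 14.3]
grip_width: -0.003
```

Call:
{"name": "play_rows", "arguments": {"steps": [[[0, 0, 0.001], [0, 0, 0]], [[0, 0, 0], [0, 0, 0]]]}}

```text
time_s: 6.25
eef_pos: [569.8, 79.3, 49.6]
ee_rot: [0.0, 0.762, 0.647, 0.0]
force: [-5.4, -0.4, 13.4]
grip_width: -0.0
```

```bash
python3 - <<'E'
from rig import ctrl,cams
from h import *
im=cams.capture('scene')[:,:,::-1]
a=cv2.resize(im[160:280,280:400],None,fx=6.6,fy=5,interpolation=cv2.INTER_CUBIC)
cv2.imwrite('pics/f3.png',a)
print(ctrl.sense()['force'],ctrl.sense()['eef_pos'])
E
```

```text
[-5.75396151 -0.299575   13.0881272 ] [569.78402764  79.35110105  49.56867866]
```

View pics/f3.png

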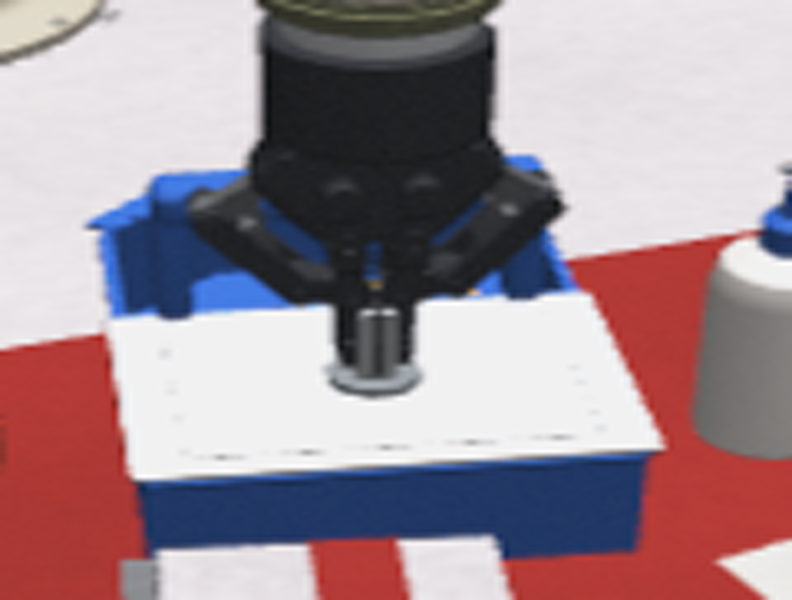

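Call:
{"name": "play_rows", "arguments": {"steps": [[[0, 0, 0.001], [0, 0, 0]], [[0, 0, 0.001], [0, 0, 0]], [[0, 0, 0], [0, 0, 0]]]}}

```text
time_s: 6.6
eef_pos: [569.8, 79.4, 49.5]
ee_rot: [0.001, 0.762, 0.648, 0.0]
force: [-11.2, 0.3, 25.0]
grip_width: -0.006
```

Call:
{"name": "play_rows", "arguments": {"steps": [[[0, 0, -0.005], [0, 0, 0]], [[0, 0, -0.04], [0, 0, 0]], [[0, 0, -0.06], [0, 0, 0]], [[0, 0, -0.06], [0, 0, 0]], [[0, 0, -0.045], [0, 0, 0]], [[0, 0, 0], [0, 0, 0]]]}}

```text
time_s: 7.2
eef_pos: [571.5, 79.3, 209.0]
ee_rot: [0.003, 0.762, 0.647, 0.003]
force: [1.3, -0.4, -0.8]
grip_width: 0.003
```

```bash
python3 - <<'E'
from rig import ctrl,cams
from h import *
im=cams.capture('scene')[:,:,::-1]
cv2.imwrite('pics/i_s.png',im)
cv2.imwrite('pics/i.png',cv2.resize(im[170:330,230:430],None,fx=3.6,fy=3.6,interpolation=cv2.INTER_CUBIC))
s=ctrl.sense(); ci=cams.camera_info('wrist'); print(s['eef_pos'],s['force'],ci['xyz'])
im=cams.capture('wrist')[:,:,::-1].copy()
p=[504.8,89.6,-.1621]
w=lambda l:R.from_euler('z',p[2]).apply(l)+[p[0],p[1],0]
for l in [(66,0,70),(128.5,89,64),(128.5,-89,64),(12,57,135),(-12,57,135),(12,-57,135),(-12,-57,135)]:
    u=proj(ci,w(l))[0]; u2=proj(ci,w(l)-[0,0,20])[0];print(l,u.round(),u2.round()); cv2.circle(im,tuple(int(v) for v in u),3,(0,255,0),1)
cv2.imwrite('pics/j.png',im)
E
```

```text
[570.42941265  79.32526496 206.0086792 ] [-0.24371281  0.2543514  -0.74769355] [499.04297105  91.98337023 368.25202639]
(66, 0, 70) [319. 221.] [319. 215.]
(128.5, 89, 64) [421. 289.] [416. 280.]
(128.5, -89, 64) [218. 289.] [223. 280.]
(12, 57, 135) [413. 159.] [406. 157.]
(-12, 57, 135) [415. 118.] [408. 119.]
(12, -57, 135) [225. 159.] [232. 157.]
(-12, -57, 135) [222. 118.] [230. 119.]
```

View pics/i.png

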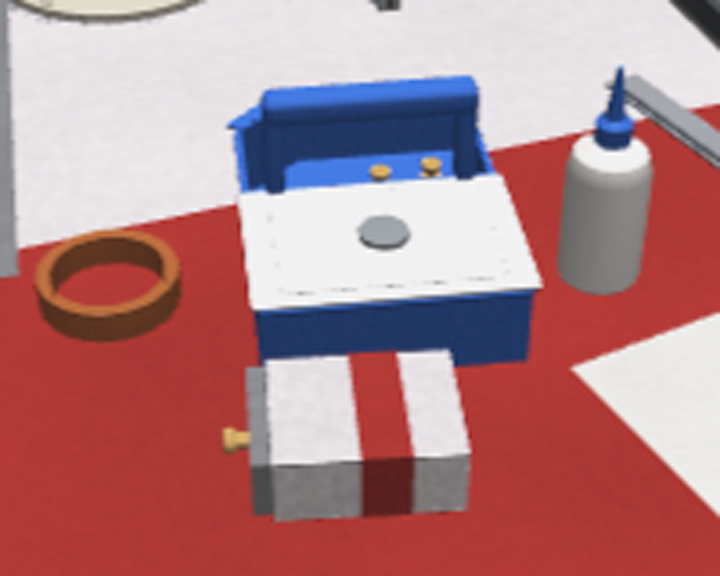

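View pics/j.png

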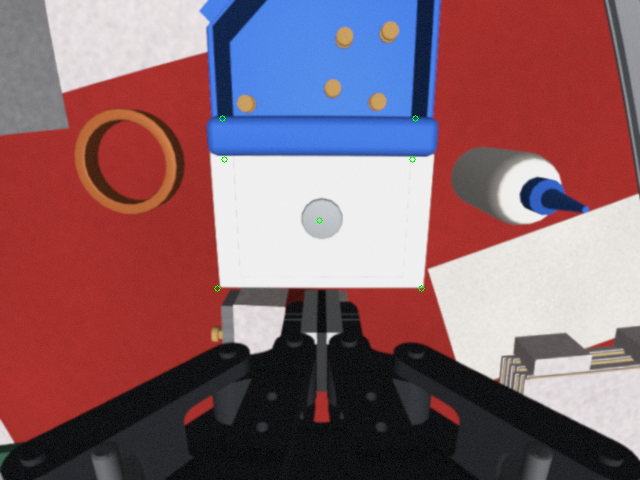

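The lid dropped about 6 mm (boss from row 225 to 232 in the zoom) and looks flush. It also hit a hard stop at 25 N. Next I'll turn the jaws across the bar, open them and move over the handle.

Call:
{"name": "play_rows", "arguments": {"steps": [[[0, 0, 0], [0, 0, 0.182]], [[0, 0, 0], [0, 0, 0.182]], [[0, 0, 0], [0, 0, 0.182]], [[0, 0, 0], [0, 0, 0.182]], [[0, 0, 0], [0, 0, 0.182]], [[0, 0, 0], [0, 0, 0.182]], [[0, 0, 0], [0, 0, 0.182]], [[0, 0, 0], [0, 0, 0.182]], [[0, 0, 0], [0, 0, 0.182]], [[0, 0, 0], [0, 0, 0.182]], [[0, 0, 0], [0, 0, 0.18]], [[-0.0445, 0, 0], [0, 0, 0]], [[-0.0445, 0, 0], [0, 0, 0]], [[0, 0, 0], [0, 0, 0]], [[0, 0, 0], [0, 0, 0]]], "grip": 0}}

```text
time_s: 8.8
eef_pos: [503.4, 90.2, 203.3]
ee_rot: [0.0, 0.997, -0.081, -0.001]
force: [0.7, 0.7, -0.0]
grip_width: 1.0
```

```bash
python3 - <<'E'
from rig import ctrl,cams
from h import *
s=ctrl.sense(); ci=cams.camera_info('wrist'); print(s['eef_pos'],s['ee_rot'],s['joints'].round(2),s['force'])
im=cams.capture('wrist')[:,:,::-1].copy()
p=[504.8,89.6,-.1621]
w=lambda l:R.from_euler('z',p[2]).apply(l)+[p[0],p[1],0]
for l in [(66,0,70),(12,57,135),(-12,57,135),(12,-57,135),(-12,-57,135)]:
    u=proj(ci,w(l))[0]; print(l,u.round()); cv2.circle(im,tuple(int(v) for v in u),3,(0,255,0),1)
print(proj(ci,s['eef_pos'])[0],proj(ci,s['eef_pos']+[0,0,20])[0])
cv2.imwrite('pics/k.png',im)
E
```

```text
[503.36407881  90.18533054 203.25098372] [ 6.55656138e-05  9.96703388e-01 -8.11282093e-02 -7.51477381e-04] [-0.05  0.29  1.55 -0.    1.3   0.11] [ 0.70773536  0.66813285 -0.04840383]
(66, 0, 70) [405. 224.]
(12, 57, 135) [344. 158.]
(-12, 57, 135) [304. 158.]
(12, -57, 135) [341. 328.]
(-12, -57, 135) [306. 328.]
[321.37486576 292.30597042] [321.35612505 312.10088468]
```

View pics/k.png

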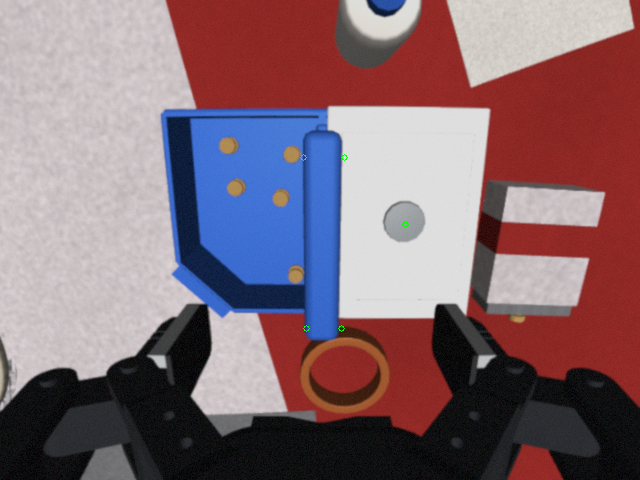

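The bar (cols 303–342) is centred between the jaws, whose inner faces are at 210 and 434. Now I'll descend.

Call:
{"name": "play_rows", "arguments": {"steps": [[[0, 0, 0.04], [0, 0, 0]], [[0, 0, 0.05], [0, 0, 0]], [[0, 0, 0.045], [0, 0, 0]], [[0, 0, 0.02], [0, 0, 0]], [[0, 0, 0.006], [0, 0, 0]], [[0, 0, 0], [0, 0, 0]], [[0, 0, 0], [0, 0, 0]]]}}

```text
time_s: 9.55
eef_pos: [504.6, 90.0, 84.1]
ee_rot: [-0.0, 0.997, -0.081, 0.001]
force: [-0.4, -0.5, 0.5]
grip_width: 1.001
```

```bash
python3 - <<'E'
from rig import ctrl,cams
from h import *
im=cams.capture('scene')[:,:,::-1]
cv2.imwrite('pics/l.png',cv2.resize(im[140:280,260:420],None,fx=4.5,fy=4.2,interpolation=cv2.INTER_CUBIC))
im=cams.capture('wrist')[:,:,::-1]; cv2.imwrite('pics/l_w.png',im)
s=ctrl.sense();print(s['force'],s['eef_pos'])
E
```

```text
[-0.02908691  0.62847723 -0.15012069] [504.46702636  90.07279834  84.30592615]
```

View pics/l.png

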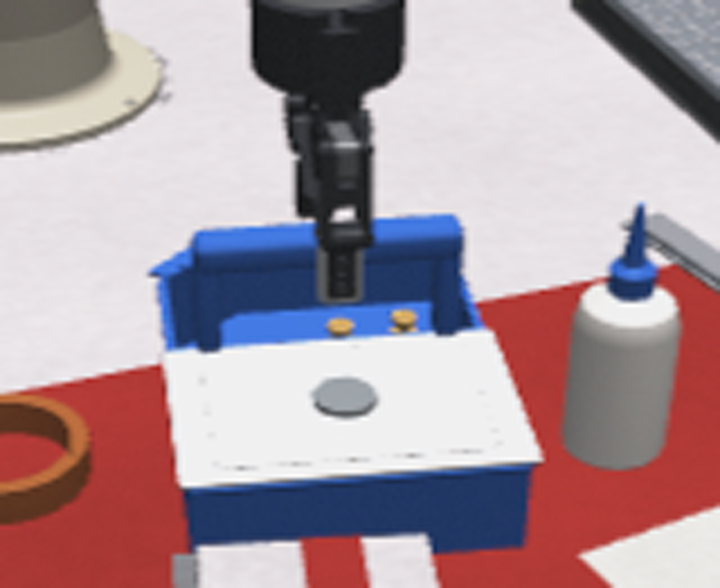

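View pics/l_w.png

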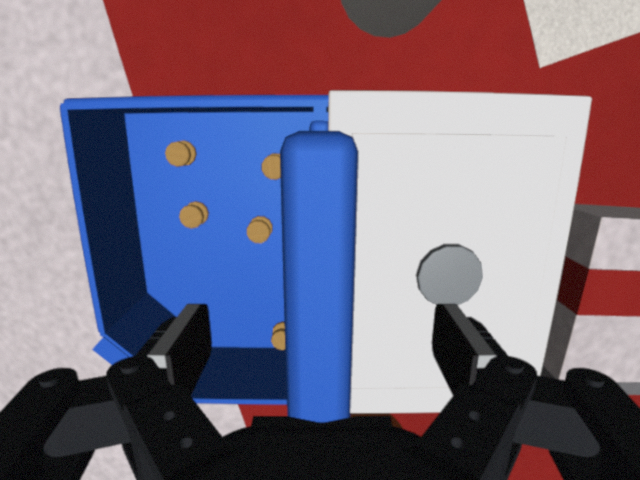

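Call:
{"name": "play_rows", "arguments": {"steps": [[[0, 0, 0], [0, 0, 0]], [[0, 0, 0], [0, 0, 0]], [[0, 0, 0], [0, 0, 0]], [[0, 0, 0], [0, 0, 0]], [[0, 0, 0], [0, 0, 0]], [[0, 0, 0], [0, 0, 0]], [[0, 0, 0], [0, 0, 0]], [[0, 0, 0], [0, 0, 0]]], "grip": 1, "squeeze": 100}}

```text
time_s: 10.45
eef_pos: [503.7, 90.2, 83.8]
ee_rot: [-0.0, 0.997, -0.081, -0.0]
force: [-2.3, -0.2, 5.8]
grip_width: 0.263
```

```bash
python3 - <<'E'
from rig import ctrl,cams
from h import *
im=cams.capture('scene')[:,:,::-1]
cv2.imwrite('pics/m.png',cv2.resize(im[140:280,260:420],None,fx=4.5,fy=4.2,interpolation=cv2.INTER_CUBIC))
s=ctrl.sense();print(s['force'],s['eef_pos'],s['joints'].round(3))
E
```

```text
[-2.32443095 -0.04049276  5.77778422] [503.75122836  90.19500609  83.76409864] [-0.052  0.424  1.7    0.     1.018  0.11 ]
```

View pics/m.png

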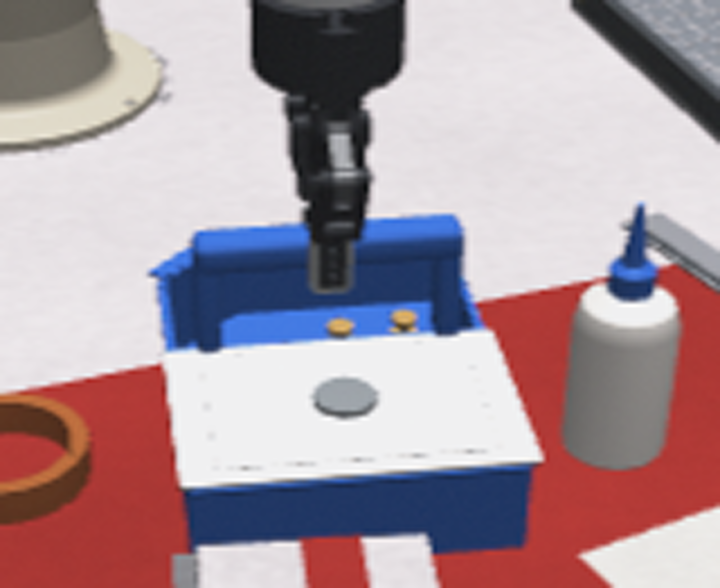

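Call:
{"name": "play_rows", "arguments": {"steps": [[[0, 0, -0.004], [0, 0, 0]], [[0, 0, -0.01], [0, 0, 0]], [[0, 0, -0.02], [0, 0, 0]], [[0, 0, -0.006], [0, 0, 0]], [[0, 0, 0], [0, 0, 0]]]}}

```text
time_s: 11.0
eef_pos: [504.0, 90.1, 113.8]
ee_rot: [0.0, 0.997, -0.081, 0.001]
force: [0.0, -0.2, -6.0]
grip_width: 0.266
```

```bash
python3 - <<'E'
from rig import ctrl,cams
from h import *
im=cams.capture('scene')[:,:,::-1]
cv2.imwrite('pics/n.png',cv2.resize(im[100:280,240:440],None,fx=4,fy=3.3,interpolation=cv2.INTER_CUBIC))
s=ctrl.sense();print(s['force'],s['wrist_torque'],s['eef_pos'],s['joints'].round(3))
E
```

```text
[-0.52662343 -0.51882176 -6.01627798] [-0.0250763  -0.02323906 -0.03652676] [503.62752867  90.14238002 113.20487025] [-0.052  0.384  1.67  -0.     1.087  0.11 ]
```

View pics/n.png

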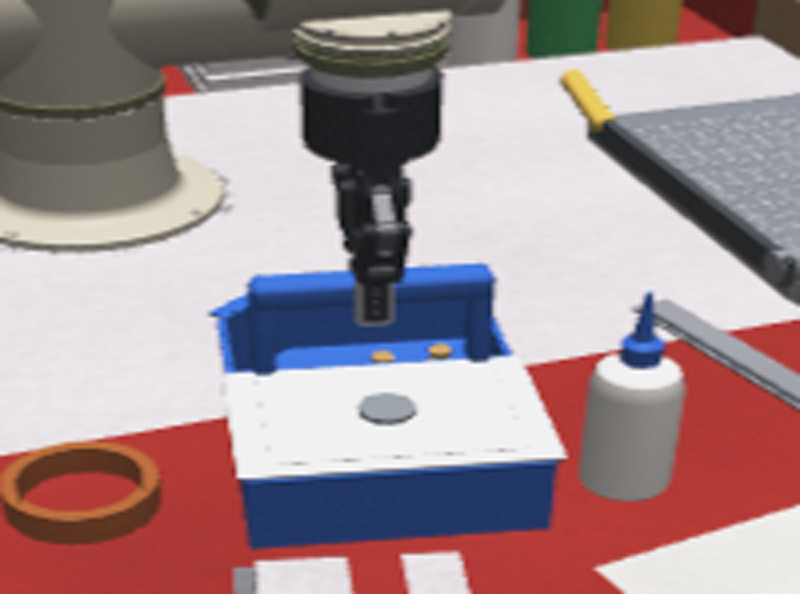

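The caddy is lifted and level, carrying about 6 N of weight. I'll raise it further.

Call:
{"name": "play_rows", "arguments": {"steps": [[[0, 0, -0.01], [0, 0, 0]], [[0, 0, -0.02], [0, 0, 0]], [[0, 0, -0.03], [0, 0, 0]], [[0, 0, -0.03], [0, 0, 0]], [[0, 0, -0.03], [0, 0, 0]], [[0, 0, -0.03], [0, 0, 0]], [[0, 0, -0.03], [0, 0, 0]], [[0, 0, -0.03], [0, 0, 0]], [[0, 0, -0.025], [0, 0, 0]], [[0, 0, -0.015], [0, 0, 0]], [[0, 0, -0.005], [0, 0, 0]], [[0, 0, 0], [0, 0, 0]], [[0, 0, 0], [0, 0, 0]]]}}

```text
time_s: 12.35
eef_pos: [503.5, 90.2, 303.6]
ee_rot: [0.0, 0.997, -0.081, -0.001]
force: [0.5, -0.2, -5.7]
grip_width: 0.265
```

Call:
{"name": "play_rows", "arguments": {"steps": [[[0, 0, 0], [0.0236, 0.0236, 0]], [[0, 0, 0], [0.0236, 0.0236, 0]], [[0, 0, 0], [0.0236, 0.0236, 0]], [[0, 0, 0], [0.0236, 0.0236, 0]], [[0, 0, 0], [0.0236, 0.0236, 0]], [[0, 0, 0], [0.0236, 0.0236, 0]], [[0, 0, 0], [0.0236, 0.0236, 0]], [[0, 0, 0], [0.0236, 0.0236, 0]], [[0, 0, 0], [0.0236, 0.0236, 0]], [[0, 0, 0], [0.0236, 0.0236, 0]], [[0, 0, 0], [0, 0, 0]], [[0, 0, 0], [0, 0, 0]]]}}

```text
time_s: 13.55
eef_pos: [503.7, 90.0, 304.7]
ee_rot: [-0.085, 0.988, -0.081, 0.1]
force: [-0.1, -0.1, -6.5]
grip_width: 0.264
```

```bash
cat > look.py <<'E'
import sys
from rig import ctrl,cams
from h import *
n=sys.argv[1]
s=ctrl.sense();print(s['time_s'],s['force'],s['wrist_torque'],s['eef_pos'],s['joints'].round(2))
Rm=rot(s['ee_rot']).as_matrix(); up=-Rm[:,2]; print('tilt',np.degrees(np.arccos(up[2])),'lean az in tool',np.degrees(np.arctan2(-(Rm.T@[0,0,1])[1]*-1,(Rm.T@[0,0,1])[0])))
a=cams.capture('top')[:,:,::-1]; b=cams.capture('scene')[:,:,::-1]; c=cams.capture('wrist')[:,:,::-1]
cv2.imwrite(f'pics/{n}.png',np.hstack([cv2.resize(a[150:390,180:440],(400,370),interpolation=cv2.INTER_CUBIC),cv2.resize(b[40:290,200:470],(400,370),interpolation=cv2.INTER_CUBIC)]))
cv2.imwrite(f'pics/{n}_w.png',c)
E
python3 look.py o
```

```text
13.55 [-0.09106031 -0.06583336 -6.49145315] [-0.27493315  0.35484813  0.0040479 ] [503.69917363  90.04257961 304.66984931] [-0.15  0.09  1.55  0.19  1.31 -0.02]
tilt 15.010778927568888 lean az in tool -45.00015170297179
```

View pics/o.png

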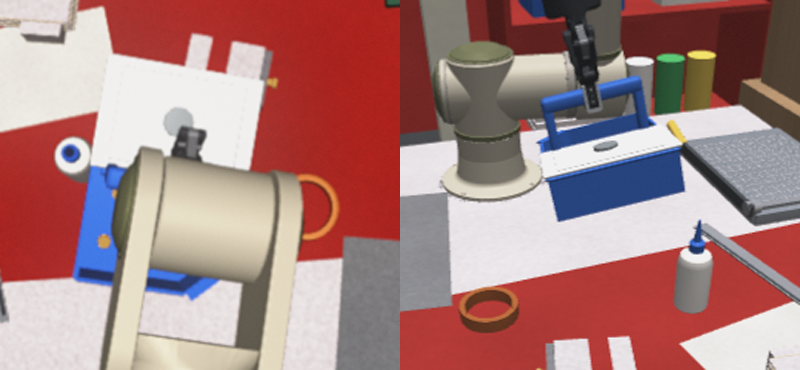

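View pics/o_w.png

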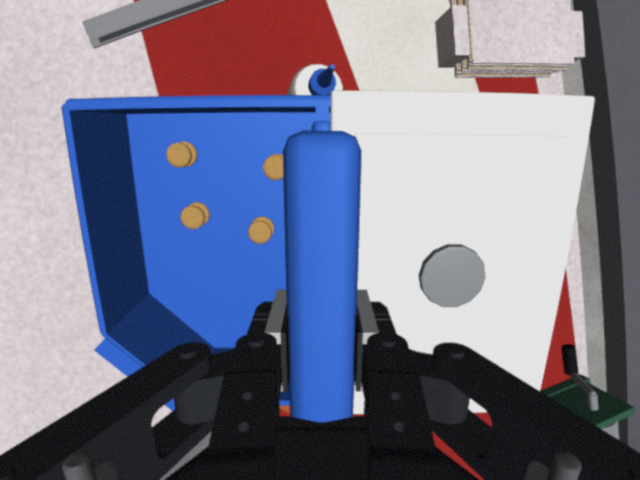

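At 15° the caddy is firmly held in the grip and leaning towards the bevel. The knobs haven't slid yet, so I'll continue to 30°.

Call:
{"name": "play_rows", "arguments": {"steps": [[[0, 0, 0], [0.0236, 0.0236, 0]], [[0, 0, 0], [0.0236, 0.0236, 0]], [[0, 0, 0], [0.0236, 0.0236, 0]], [[0, 0, 0], [0.0236, 0.0236, 0]], [[0, 0, 0], [0.0236, 0.0236, 0]], [[0, 0, 0], [0.0236, 0.0236, 0]], [[0, 0, 0], [0.0236, 0.0236, 0]], [[0, 0, 0], [0.0236, 0.0236, 0]], [[0, 0, 0], [0.0236, 0.0236, 0]], [[0, 0, 0], [0.0236, 0.0236, 0]], [[0, 0, 0], [0, 0, 0]], [[0, 0, 0], [0, 0, 0]], [[0, 0, 0], [0, 0, 0]], [[0, 0, 0], [0, 0, 0]], [[0, 0, 0], [0, 0, 0]]]}}

```text
time_s: 15.2
eef_pos: [503.8, 90.2, 304.6]
ee_rot: [-0.168, 0.963, -0.078, 0.197]
force: [-0.7, -0.2, -6.3]
grip_width: 0.265
```

```bash
python3 look.py p
```

```text
15.2 [-0.66954501 -0.20503272 -6.27963177] [-0.48343845  0.63794504  0.00354601] [503.83040436  90.22988959 304.63470923] [-0.28 -0.03  1.75  0.45  1.12 -0.25]
tilt 30.032928627902663 lean az in tool -44.99909468153169
```

View pics/p.png

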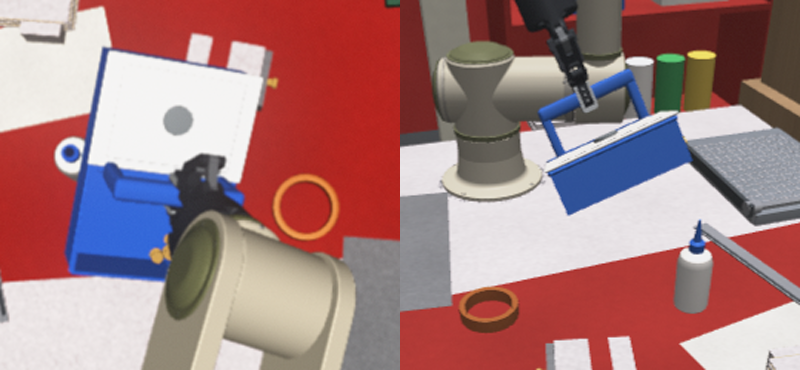

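View pics/p_w.png

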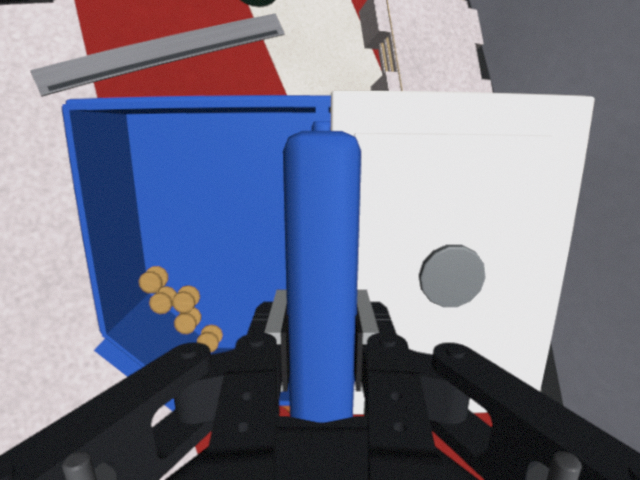

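All five knobs are in the bevelled corner. Four lie along the bevel from (153,279) to (209,337), and the fifth sits against them at (186,297). I'll check that everything is still.

Call:
{"name": "play_rows", "arguments": {"steps": [[[0, 0, 0], [0, 0, 0]], [[0, 0, 0], [0, 0, 0]], [[0, 0, 0], [0, 0, 0]], [[0, 0, 0], [0, 0, 0]], [[0, 0, 0], [0, 0, 0]], [[0, 0, 0], [0, 0, 0]], [[0, 0, 0], [0, 0, 0]], [[0, 0, 0], [0, 0, 0]]]}}

```text
time_s: 16.15
eef_pos: [503.8, 90.1, 304.6]
ee_rot: [-0.168, 0.963, -0.078, 0.198]
force: [-0.4, -0.2, -5.0]
grip_width: 0.263
```

```bash
python3 look.py q; python3 - <<'E'
from h import *
a=cv2.imread('pics/p_w.png').astype(int);b=cv2.imread('pics/q_w.png').astype(int)
d=abs(a-b).max(2); print('diff px',(d>40).sum(), np.argwhere(d>40)[:10].tolist())
E
```

```text
16.15 [-0.39840497 -0.24361414 -4.96689936] [-0.54222258  0.7093733  -0.00572293] [503.75772053  90.14435853 304.62677551] [-0.28 -0.03  1.75  0.45  1.12 -0.25]
tilt 30.03616472966178 lean az in tool -45.00011524372363
diff px 0 []
```

View pics/q_w.png

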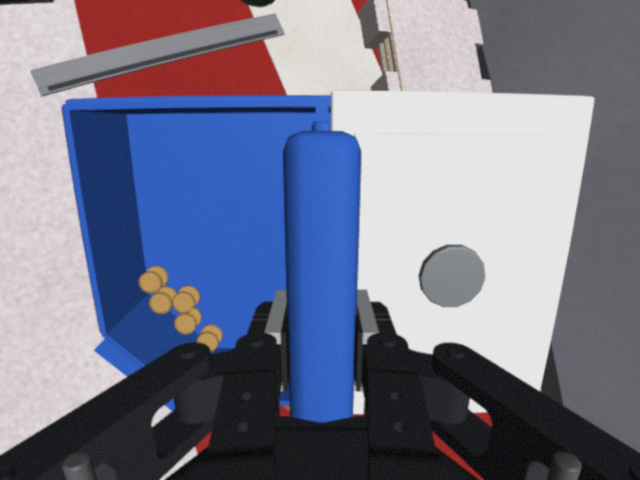

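Nothing changed in the wrist view over about a second, so I'm handing the job in.

```bash
python3 - <<'E'
from rig import ctrl
print(ctrl.finish_job())
E
```

```text
the job is handed in; nothing more can be done
None
```

I pressed the lid home, lifted the caddy by its handle and tipped it towards the bevelled corner. It was still held there when I handed the job in, at about 16 s.

- **Lid:** With the caddy standing on the bench, I pushed the boss down about 6 mm until it hit a hard stop at 25 N. It looked flush in the scene view afterwards.
- **Lift and tip:** I gripped the handle at 100 N. The tilt reads 30.0° straight towards the pouring corner, and I work out the lowest edge at about 170 mm above the bench.
- **Knobs:** The wrist view shows all five together in the corner, four along the bevel and one resting against them.
- **Stillness:** Two wrist pictures about 1 s apart showed no difference, and the caddy had not slipped in the grip.
- **Other things:** The glue, tape, sample box and ruler looked undisturbed. I did not check the brush or the green tin again at the end.

Three readings did not agree:
- **Fingertip position:** The fingertips touched the boss about 20 mm higher than the stated TCP would put them, so I set the grasp height from that contact.
- **Fitted pose:** The wrist camera and the fitted caddy pose differed by 1 to 2 mm.
- **Wrist force:** Between the last two checks the vertical force went from 6.3 to 5.0 N and the wrist torque rose about 11%. I took this as sensor noise and did not look into it.

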